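Light on and ink open at the live-drawing table

ROBOT

A 7-joint arm with a two-finger parallel gripper is mounted at the origin on the work surface. World frame = base frame: x ahead of the robot, y to its left, z up, the work surface at z = 0. Lengths are in m, angles in rad, forces in N, time in s.
With the tool pointing down it reaches from about 0.4 to 0.85 m from the base axis. Payload 10.4 kg.
Tool frame: the origin (TCP) lies between the finger pads; the fingertips stand 19 mm ahead of it and the grasp point (between the pads) is the TCP; z points along the fingers, y is the direction in which the jaws open and shut (so a half turn about z gives the same grasp; the last joint's range is limited). The gripper opens to 85 mm and grips with 20 to 120 N. Pads are 22 mm wide; open, the fingers measure 114 mm over their backs; the gripper's body (76 mm by 85 mm) begins 54 mm behind the grasp point. The pads swing forward as they close: fully open they stand 13 mm farther back than shut.
Start: joints at [1.296, 0.332, -0.065, 1.46, 0.022, 1.35, -0.088], TCP at [0.156, -0.605, 0.25] pointing down, gripper open.
Joint ranges: [-2.6, 2.6], [-0.5, 2.12], [-1.47, 1.34], [0.16, 2.42], [-1.27, 4.41], [0.06, 2.06], [-2.6, 2.6]. Speed limits (rad/s): [2.22, 2.22, 2.79, 2.79, 3.14, 3.14, 3.14].

INTERFACE

Orientations are given as a unit quaternion [x, y, z, w].
In Python, from workcell import manip gives the robot as it stands.
- The arm moves only by the shell command python3 -m jog 'ROWS' [FORCE]. ROWS is JSON, a list of rows, each an object with "offset": the shift along the tool's x, y, z as a fraction of full scale, a list of three; "rotation": the turn, a rotation vector about the tool's x, y, z as a fraction of full scale, a list of three; "fingers": the opening, from -1 (shut) to 1 (fully open), so that 0 is half open. A call has 1 to 8 rows; each row shifts and turns the commanded pose from where the row before left it, along the tool's axes as they then stand; what a row does not reach is not made up. Full scale, the value 1, is 0.15 m for a shift and 2 rad for a turn. A row lasts 1/8 s, in which the tool goes at most 62.5 mm and 10.7 degrees, less where a joint would pass 70% of its speed; a pose out of reach is approached as far as the arm can. A call with a number of a shift or a turn outside -1 to 1 is refused whole. A call with a gripper value outside its range is refused whole. The fingers move at their own pace and stop on an object; FORCE is the grip in N (left out, the last holds). Time passes only in rows, so rows that do not move let the fingers close. It gives the time, the measured TCP pose, the force and the opening at its end, in the units of the state.
- manip.get_obs(): the state, without advancing time (a new reading comes with each control period).
- manip.camera(name): name is "scene" or "side" or "wrist"; returns the picture (420x560x3 uint8, red, green, blue); there is no depth.
- manip.camera_info(name): a dict with "mtx" (3x3 intrinsics, pixels), "xyz" and "rotation" of the camera in the world. Camera axes: x right, y down, z forward; pixel columns grow to the right and rows downward; lengths in m; the calibration is good to about 2 mm. A picture is of the moment at which its call begins: read the wrist's pose just before it. camera_info takes no time and is no camera call; for the wrist camera it gives the pose at the moment of the call.
- manip.hand_in(): hands the job in, once; it reports no verdict.
Trained networks look in the newest picture that a camera, given by its name, has taken for a name from the list of things; names that differ only in an ending like _2 or _b are one class to them, and where a whole thing is asked for, a point or a joint stands for the part that bears it (a point fixed in the world has none). Each returns a list of dicts, best first, with "conf" (0 to 1); they miss things now and then, are a little off and sometimes report something else, mostly with a low value. They report only what shows in the picture. A call takes as long as a camera call. They do not tell look-alikes from the thing itself.
- manip.recognise(camera, query): "bbox" ([left, top, right, bottom] in pixels, round what is visible of it).
The state is a dict: "clock": time; "joint_pos": joint angles; "joint_velocities": joint speeds; "tau": joint torques, N m; "position": TCP position; "ee_rot": TCP orientation; "ft_force": force on the tool from outside, world axes, zero at the start; "torque": the same for the moment, N m; "grip_width": opening from 0.0 (shut) to 1.0 (fully open).
Only numpy, scipy, OpenCV 4.12 (cv2) and the standard library are available. Lean on these libraries where they do the work, as an engineer would, in place of code of your own. Each camera call takes 0.05 s, during which the arm holds its last target. There are 200 camera calls.

TASK

Get the drawing table ready for the illustrator: switch the desk lamp on by pressing the red-marked end of the rocker switch on its base until it snaps over, and unscrew the tight yellow cap from the ink jar in the wooden holder (it takes several twists) until it lifts free. Set the cap down (do not drop it), top side up, flat on the floor of the white saucer, and let go. Leave the mug of pens, the red ink jar, the roll of tape and the saucer where they stand.

Things in the scene. Friction and masses are not known exactly. Their poses are not given: they have to be found in the camera images.
- cap: Yellow ribbed screw cap to unscrew: 54 mm in diameter, 25 mm tall, hollow below, about 35 g; 24 facets, so it can be taken across at any yaw. Origin: on its axis at the skirt's lower edge, z up; 79.5 mm above the table when tight. Right-hand thread: seen from above it unscrews anticlockwise. Its yaw is 0 to 0.35 rad ahead of the jar's at the start; at 325 degrees ahead it is off the thread.
- cap_top (a point): Centre of the cap's top face, 25 mm above its origin. Turned, the cap climbs by itself, 10 mm a turn (1.6 mm per radian: follow it up); until it has turned 300 to 325 degrees (9 mm up) the thread holds it down, more turning does no harm. Breaking loose takes up to 0.5 N m, as a springy seal presses it up for the first 1.2 mm; then it turns easily and stays when let go.
- jar_mouth (a point): Centre of the jar's mouth, 98 mm above the table (seal to 102 mm), top of a neck 45 mm over its thread. The tight cap's top is 104.5 mm above the table. Once off the thread the cap must still be lifted 12 mm to clear the neck.
- jar: Jar of yellow ink with a white label, in a wooden holder block screwed to the table; neither can move. Origin: centre of the holder's underside, on the jar's axis, z up; the axis of the cap is the same. Holder 100 x 100 mm along its x and y, 32 mm high. Jar body 53 mm in diameter up to a shoulder 78 mm above the table.
- saucer: Round white saucer, loose, 136 mm across, 300 g, where the cap goes. Origin: centre of its underside on the table, z up. Inner floor flat, 5 mm above the table, about 106 mm across, sloping up to a rim 12 mm above the table.
- lamp: White desk lamp, fixed to the table. Origin: centre of the underside of its round base (140 mm in diameter, flat top 20 mm above the table), z up. In its own frame the rocker switch sits at x = -40 mm, y = 0 on top of the base, with its length along y; a 16 mm stem rises at x = +45 mm, y = 0 to about 0.23 m and bends over to the shade.
- lamp_head (a point): Middle of the lamp's shade, an obstacle: a cone of about 115 mm at its mouth and 140 mm long, hanging between about 0.17 and 0.33 m above the table; lies within 85 mm of this point except for the stem.
- rocker (a joint): Lamp's rocker switch: black, 18 mm wide, 37 mm long, pivoted at its middle about the lamp's x axis, pivot 27 mm above the table. 0 = off (red-marked end up), 0.44 rad = on (that end down); past 0.22 it snaps over by itself and stays. Pushing the raised end down takes 3 to 6 N. Level, its top is 32 mm above the table; the frame round it 25 mm.
- rocker_red_end (a point): The red mark on the rocker's top face, 11.5 mm from the pivot towards the lamp's +y, moving with the rocker; about 34 mm above the table when off. Press here or farther out, clear of the pivot, so that the other end is free to rise.
- pen_mug: Bystander: blue mug with four pens standing in it, loose, 74 mm in diameter, rim 90 mm high, pens reach to 165 mm and stay within 37 mm of its axis; 400 g. Origin: centre of its underside.
- red_jar: Bystander: closed ink jar with a red cap, loose, 54 mm in diameter, 79 mm tall, 190 g. Origin: centre of its underside. Not to be opened.
- tape_roll: Bystander: roll of masking tape lying flat, 80 mm in diameter, 25 mm high, 90 g. Origin: centre of its underside.
Things that resemble listed ones, but are neither listed nor needed, are in the scene too. Of the things shaped like the saucer, the white one is meant.

How it is judged:
On the way, in this order (a step that is already met when the one before it is completed fails the run):
1. the cap is screwed up its thread on the jar (raised 5 mm or more, still on the jar's axis) (z of cap in the frame of jar above 0.0845 m and horizontal distance between cap and jar below 0.006 m), for 0.1 s.
2. the cap is lifted free of the jar (lower edge above the rim) (z of cap in the frame of jar above 0.105 m), for 0.1 s.
At the end, for the whole second after the job is handed in: The lamp's rocker is snapped over to on (above 0.36 rad), and the cap stands at rest, top side up and flat (within 0.1 rad), on the floor of the saucer (within 4 mm of its height), its axis within 30 mm of the saucer's; the saucer is within 30 mm of where it stood (value of joint rocker above 0.36 rad and horizontal distance between cap and saucer below 0.03 m and z of cap in the frame of saucer between 0.002 and 0.009 m and angle between cap's own z axis and vertical below 0.1 rad and linear speed of cap below 0.02 m/s and distance of saucer from where it was at the start of the episode below 0.03 m); the robot touches nothing.
It fails at once if the mug of pens is pushed more than 20 mm or tipped more than 0.25 rad (distance of pen_mug from where it was at the start of the episode above 0.02 m or angle between pen_mug's own z axis and vertical above 0.25 rad).
It fails at once if the red ink jar is pushed more than 20 mm or tipped more than 0.25 rad (distance of red_jar from where it was at the start of the episode above 0.02 m or angle between red_jar's own z axis and vertical above 0.25 rad).
It fails at once if the roll of tape is pushed more than 20 mm or tipped more than 0.25 rad (distance of tape_roll from where it was at the start of the episode above 0.02 m or angle between tape_roll's own z axis and vertical above 0.25 rad).
It fails at once if the cap is dropped or thrown (falls freely faster than 0.5 m/s, some 13 mm of fall) (linear speed of cap above 0.5 m/s and contact force between the fingers and cap below 0.01 N).
It also fails if it takes over 67 s, if anything falls off the work surface, if the arm or the gripper's body presses on something with over 40 N, if the wrist force passes 120 N, or if a joint passes its speed limit or range.

## Working session

There is one attempt and no reset: what is moved stays moved. The work goes in short steps, Python scripts to look and compute and a shell command to move; the robot and the scene stay as the last step left them, time stands still between calls to the robot, and variables do not carry over. Pictures are saved under pics/ and viewed, about 8 in all and at most 12, crops included, and the job is handed in when it is done.

```bash
ls; mkdir -p pics; cat > h.py <<'E'
import numpy as np, cv2
from scipy.spatial.transform import Rotation as R
from workcell import manip
def snap(n,f):
    im=manip.camera(n); cv2.imwrite('pics/'+f,cv2.cvtColor(im,cv2.COLOR_RGB2BGR)); return im
def rot(ci):
    r=np.array(ci['rotation'],float)
    return r if r.shape==(3,3) else R.from_quat(r).as_matrix()
def ray(n,u,v,z,ci=None):
    ci=ci or manip.camera_info(n); d=rot(ci)@np.linalg.solve(np.array(ci['mtx']),[u,v,1.]); o=np.array(ci['xyz'])
    return o+d*(z-o[2])/d[2]
def proj(n,p,ci=None):
    ci=ci or manip.camera_info(n); q=np.array(ci['mtx'])@(rot(ci).T@(np.array(p)-ci['xyz'])); return q[:2]/q[2]
E
python3 - <<'E'
from h import *
print(manip.get_obs())
for c in('scene','side'):
    print(c,manip.camera_info(c))
    snap(c,c+'0.png')
    for q in('cap','jar','saucer','lamp','lamp_head','rocker','rocker_red_end','pen_mug','red_jar','tape_roll','jar_mouth'):
        r=manip.recognise(c,q); print(q,[(np.round(x['bbox']).astype(int).tolist(),round(x['conf'],2)) for x in r[:4]])
print(manip.get_obs()['clock'])
cv2.imwrite('pics/both.png',cv2.resize(np.hstack([cv2.imread('pics/scene0.png'),cv2.imread('pics/side0.png')]),(800,300)))
E
```

```text
pics
{'clock': 0.0, 'joint_pos': array([ 1.29638602,  0.33288963, -0.06467143,  1.46092874,  0.02158168,
        1.34991534, -0.08849551]), 'joint_velocities': array([-0.0001669 ,  0.00162555,  0.00135274,  0.00078738,  0.00019218,
       -0.00109229,  0.00156783]), 'tau': array([-3.92084462e-05, -6.25451803e+01,  4.86759015e-02, -3.91608024e+01,
        1.61008607e-02,  9.84968792e-03,  2.03023961e-05]), 'position': array([ 0.15562163, -0.60495566,  0.24951076]), 'ee_rot': array([ 9.92084516e-01,  1.25569858e-01, -1.19769619e-04, -7.13284261e-04]), 'ft_force': array([ 0.63170312, -0.20232607, -1.19560702]), 'torque': array([ 0.00898896, -0.03698537,  0.008627  ]), 'grip_width': 0.9986157169966245}
scene {'mtx': array([[503.21200362,   0.        , 270.8156743 ],
       [  0.        , 503.21200362, 205.68292561],
       [  0.        ,   0.        ,   1.        ]]), 'xyz': array([ 1.08912097, -0.23061072,  1.18524859]), 'rotation': array([ 0.77596215,  0.56490734, -0.16071197, -0.23007412])}
cap [([271, 219, 295, 243], 0.59)]
jar [([260, 231, 305, 268], 0.92)]
saucer [([229, 312, 285, 
[... 630 characters left out ...]
 array([0.10196774, 1.07368163, 0.88422095]), 'rotation': array([-0.1616973 ,  0.85971741, -0.47828597,  0.07734657])}
cap [([264, 231, 283, 248], 0.83)]
jar [([251, 247, 295, 276], 0.82)]
saucer [([370, 221, 409, 247], 0.92), ([316, 237, 360, 261], 0.68), ([205, 213, 249, 242], 0.55)]
lamp [([146, 185, 228, 325], 0.89)]
lamp_head [([149, 183, 228, 326], 0.62)]
rocker [([251, 244, 292, 275], 0.66), ([212, 294, 221, 299], 0.63)]
rocker_red_end [([210, 294, 223, 305], 0.45)]
pen_mug [([253, 246, 291, 279], 0.63), ([275, 190, 301, 237], 0.57)]
red_jar [([261, 184, 276, 209], 0.66)]
tape_roll [([205, 245, 225, 269], 0.9)]
jar_mouth [([254, 247, 293, 277], 0.89), ([274, 190, 298, 239], 0.53)]
1.2
```

View pics/scene0.png

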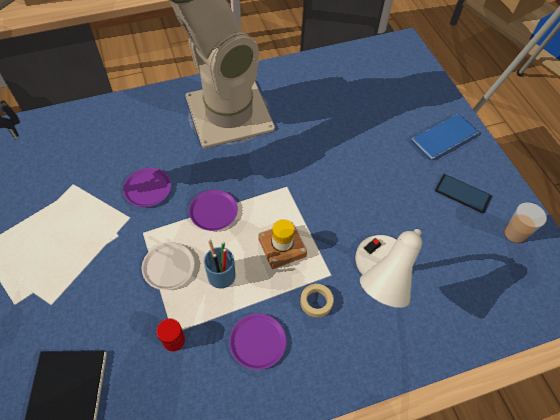

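View pics/side0.png

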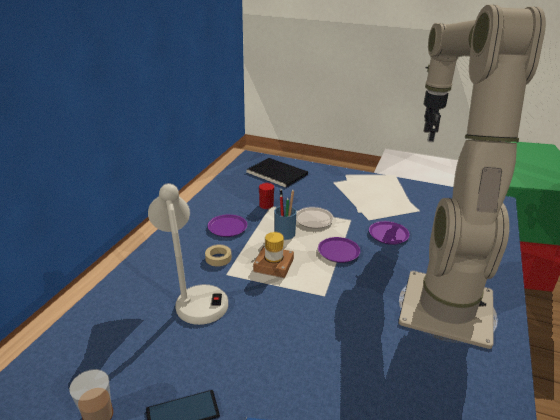

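Pictures 1 and 2: the yellow cap is at scene (283,231) and side (274,239). The white saucer is at scene (168,266) and side (315,218). The rocker is at scene (373,246) and side (216,299).

Look-alikes are the three purple saucers at scene (147,187), (214,210) and (258,341), and the red cap at (171,334). I choose the white saucer and the yellow cap, and check both in a close crop.

```bash
python3 - <<'E'
from h import *
a=cv2.imread('pics/scene0.png'); b=cv2.imread('pics/side0.png')
A=cv2.resize(a[205:305,135:415],(784,280),interpolation=3)
B1=cv2.resize(b[205:285,245:355],(385,280),interpolation=3);B2=cv2.resize(b[275:325,165:236],(399,280),interpolation=3)
cv2.imwrite('pics/crop.png',np.vstack([A,np.hstack([B1,B2])]))
def tri(p,q):
    L=[]
    for n,uv in(('scene',p),('side',q)):
        ci=manip.camera_info(n); d=rot(ci)@np.linalg.solve(ci['mtx'],[*uv,1.]); L.append((np.array(ci['xyz']),d/np.linalg.norm(d)))
    M=sum(np.eye(3)-np.outer(d,d) for o,d in L); v=sum((np.eye(3)-np.outer(d,d))@o for o,d in L); return np.linalg.solve(M,v)
def cols(im,roi,f,k=1):
    x0,y0,x1,y1=roi; h=cv2.cvtColor(im[y0:y1,x0:x1],cv2.COLOR_BGR2HSV).astype(int); m=f(h[...,0],h[...,1],h[...,2]).astype(np.uint8)
    n,l,s,c=cv2.connectedComponentsWithStats(m); i=1+np.argmax(s[1:,4]); return s[i]+[x0,y0,0,0,0],c[i]+[x0,y0]
yel=lambda h,s,v:(h>18)&(h<35)&(s>140)&(v>80)
red=lambda h,s,v:((h<8)|(h>172))&(s>130)&(v>80)
cs=cols(a,(262,212,305,250),yel); cd=cols(b,(258,225,290,252),yel); print('cap',cs,cd,tri(cs[1],cd[1]))
rs=cols(a,(362,234,386,256),red); rd=cols(b,(205,288,228,308),red); print('red',rs,rd,tri(rs[1],rd[1]),ray('scene',*rs[1],.034),ray('side',*rd[1],.034))
print('sauc',ray('scene',168,266,.012),ray('side',315,218,.012))
print('mug',ray('scene',220,256,.09),ray('side',287,215,.09))
for n,u,v,z in(('redjar','scene',170,326,.079) and ('scene',170,326,.079),('scene',317,300,.025),('scene',384,258,.02),('side',203,304,.02)): print(n,u,v,ray(n,u,v,z))
print('head',tri((395,275),(170,207)))
E
```

```text
cap (array([272, 220,  23,  24, 442]), array([282.79864253, 231.30090498])) (array([265, 232,  19,  20, 291]), array([273.97938144, 241.25429553])) [0.5071501  0.00299808 0.0876502 ]
red (array([373, 239,   6,   6,  25]), array([375.4 , 241.28])) (array([214, 297,   5,   3,  15]), array([216., 298.])) [0.58076216 0.23470824 0.03414876] [0.58043921 0.23460856 0.034     ] [0.58106688 0.23477149 0.034     ]
sauc [ 0.47423709 -0.29438901  0.012     ] [ 0.46498742 -0.28500896  0.012     ]
mug [ 0.5272138  -0.16483061  0.09      ] [ 0.52075349 -0.14634554  0.09      ]
scene 170 326 [ 0.6577606  -0.31716364  0.079     ]
scene 317 300 [0.68232941 0.03378868 0.025     ]
scene 384 258 [0.62600751 0.24102655 0.02      ]
side 203 304 [0.60995202 0.25493814 0.02      ]
head [0.75031799 0.15770399 0.23299065]
```

View pics/crop.png

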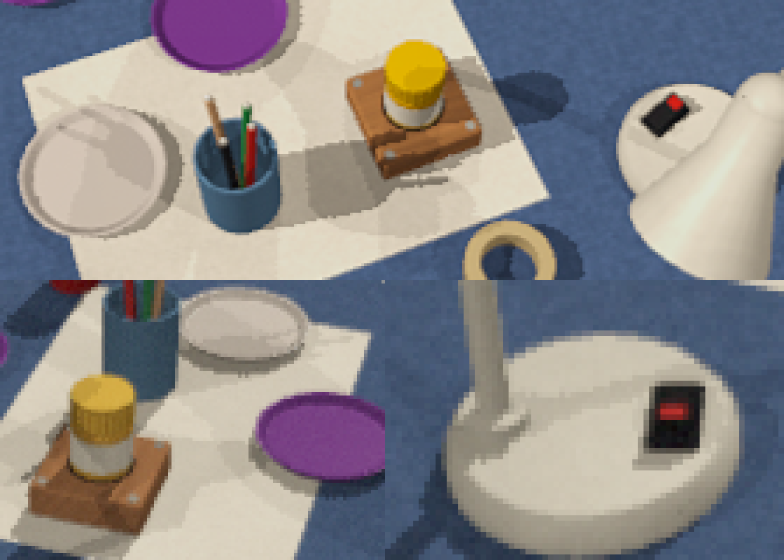

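Picture 3 (crop): the white saucer is at upper left, next to the mug. The yellow cap is on the wooden holder, and the red rocker mark is on the lamp base. All three choices hold: the cap triangulates to z = 0.088 (0.092 expected) and the red mark to 0.034 (0.034 expected). Next I move towards the jar at z = 0.25, clear of the pens.

```bash
python3 -m jog '[{"offset":[0.273,-0.278,0],"rotation":[0,0,0],"fingers":1},{"offset":[0.273,-0.278,0],"rotation":[0,0,0],"fingers":1},{"offset":[0.273,-0.278,0],"rotation":[0,0,0],"fingers":1},{"offset":[0.273,-0.278,0],"rotation":[0,0,0],"fingers":1},{"offset":[0.273,-0.278,0],"rotation":[0,0,0],"fingers":1},{"offset":[0.273,-0.278,0],"rotation":[0,0,0],"fingers":1},{"offset":[0.273,-0.278,0],"rotation":[0,0,0],"fingers":1},{"offset":[0.273,-0.278,0],"rotation":[0,0,0],"fingers":1}]' 80
cat >> h.py <<'E'
def st(goal=None):
    o=manip.get_obs(); r=R.from_quat(o['ee_rot']).as_matrix(); p=np.array(o['position'])
    print('t',round(o['clock'],2),'p',p.round(4),'yaw',round(np.arctan2(r[1,0],r[0,0]),4),'zax',r[:,2].round(4),'q',np.round(o['joint_pos'],2),'F',np.round(o['ft_force'],1),'M',np.round(o['torque'],2),'g',round(o['grip_width'],3))
    if goal is not None: print('units',(r.T@(np.array(goal)-p)/.15).round(4))
    return o,r,p
E
python3 - <<'E'
from h import *
o,r,p=st([.507,.003,.22]); ci=manip.camera_info('wrist'); print('cam in tool',r.T@(ci['xyz']-p), (r.T@rot(ci)).round(3),ci['mtx'])
E
```

```text
clock: 2.2
position: [0.3906, -0.1989, 0.2506]
ee_rot: [0.992, 0.125, 0.0, 0.0]
ft_force: [1.3, -0.6, -0.3]
grip_width: 1.001
t 2.2 p [ 0.3906 -0.1989  0.2506] yaw 0.2517 zax [ 7.e-04 -9.e-04 -1.e+00] q [ 0.86 -0.06 -0.47  1.9  -0.03  1.3  -0.92] F [ 1.3 -0.6 -0.3] M [ 0.01 -0.08  0.02] g 1.001
units [ 1.0868 -1.1104  0.2036]
cam in tool [ 0.07116087  0.00049974 -0.12287369] [[-0.001 -0.96  -0.281]
 [ 1.    -0.001 -0.   ]
 [ 0.    -0.281  0.96 ]] [[338.00363244   0.         274.36706708]
 [  0.         338.00363244 209.24422271]
 [  0.           0.           1.        ]]
```

```bash
python3 -m jog '[{"offset":[0.272,-0.278,0.05],"rotation":[0,0,0],"fingers":1},{"offset":[0.272,-0.278,0.05],"rotation":[0,0,0],"fingers":1},{"offset":[0.272,-0.278,0.05],"rotation":[0,0,0],"fingers":1},{"offset":[0.272,-0.278,0.05],"rotation":[0,0,0],"fingers":1},{"offset":[0,0,0],"rotation":[0,0,0.09],"fingers":1},{"offset":[0,0,0],"rotation":[0,0,0.09],"fingers":1},{"offset":[0,0,0],"rotation":[0,0,0.09],"fingers":1},{"offset":[0,0,0],"rotation":[0,0,0.09],"fingers":1}]' 
python3 - <<'E'
from h import *
st([.507,.003,.2]); ci=manip.camera_info('wrist')
im=snap('wrist','w1.png')
r=manip.recognise('wrist','cap'); print(r[:2])
h=cv2.cvtColor(im,cv2.COLOR_RGB2HSV).astype(int); m=((h[...,0]>18)&(h[...,0]<35)&(h[...,1]>140)&(h[...,2]>80)).astype(np.uint8)
n,l,s,c=cv2.connectedComponentsWithStats(m); i=1+np.argmax(s[1:,4]); print(s[i],c[i])
if r:
    b=r[0]['bbox'];print('top-ish',ray('wrist',(b[0]+b[2])/2,(b[1]+b[3])/2,.095,ci))
print(ray('wrist',*c[i],.098,ci)); print('expect',proj('wrist',[.507,.003,.1045],ci))
E
```

```text
clock: 3.2
position: [0.5064, 0.0016, 0.2204]
ee_rot: [0.972, -0.235, 0.0, 0.0]
ft_force: [0.3, 0.1, 0.5]
grip_width: 0.998
t 3.2 p [0.5064 0.0016 0.2204] yaw -0.4741 zax [ 2.e-04 -2.e-04 -1.e+00] q [ 0.53  0.14 -0.67  1.78  0.09  1.25 -2.21] F [0.3 0.1 0.5] M [-0.04 -0.04  0.03] g 0.998
units [-0.0009 -0.0103  0.1358]
[{'bbox': [235.5, 169.9, 311.7, 247.7], 'conf': 0.57}]
[ 235  169   73   77 4343] [270.97582316 207.484688  ]
top-ish [0.50586087 0.00208837 0.095     ]
[0.50845875 0.00297203 0.098     ]
expect [271.76911383 211.62064631]
```

View pics/w1.png

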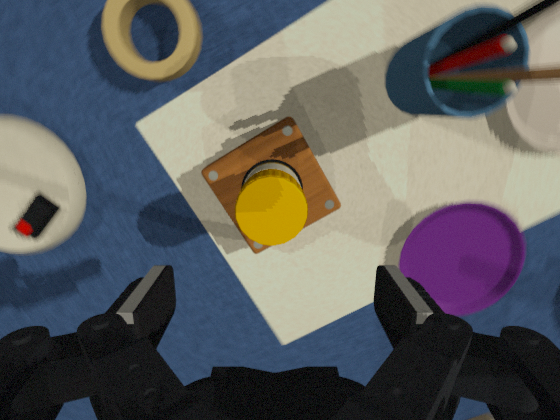

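Picture 4: the cap top is centred at about (271,210) and the prediction was (272,212), so the position is confirmed. I wind the wrist back, descend and grip.

```bash
python3 -m jog '[{"offset":[0,-0.009,0],"rotation":[0,0,0.07],"fingers":1},{"offset":[0,0,0],"rotation":[0,0,0.07],"fingers":1},{"offset":[0,0,0.25],"rotation":[0,0,0],"fingers":1},{"offset":[0,0,0.25],"rotation":[0,0,0],"fingers":1},{"offset":[0,0,0.2],"rotation":[0,0,0],"fingers":1},{"offset":[0,0,0.116],"rotation":[0,0,0],"fingers":1},{"offset":[0,0,0],"rotation":[0,0,0],"fingers":1}]' 80
python3 -c "
from h import *
st([.507,.0028,.098])"
python3 -m jog '[{"offset":[0,0,0],"rotation":[0,0,0],"fingers":-1},{"offset":[0,0,0],"rotation":[0,0,0],"fingers":-1},{"offset":[0,0,0],"rotation":[0,0,0],"fingers":-1},{"offset":[0,0,0],"rotation":[0,0,0],"fingers":-1}]' 80
python3 -c "
from h import *
st([.507,.0028,.098])"
```

```text
clock: 4.18
position: [0.5066, 0.0028, 0.0973]
ee_rot: [0.931, -0.364, -0.001, 0.0]
ft_force: [0.5, -0.2, 0.3]
grip_width: 0.998
t 4.17 p [0.5066 0.0028 0.0973] yaw -0.7461 zax [-1.5e-03  2.0e-04 -1.0e+00] q [ 0.45  0.28 -0.61  1.91  0.19  1.   -2.56] F [ 0.5 -0.2  0.3] M [ 0.    0.02 -0.01] g 0.998
units [ 0.0021 -0.0018 -0.0044]
clock: 4.68
position: [0.5079, 0.0029, 0.0995]
ee_rot: [0.931, -0.365, 0.001, -0.0]
ft_force: [-2.6, 0.2, 8.1]
grip_width: 0.611
t 4.67 p [0.5079 0.0029 0.0995] yaw -0.7479 zax [ 2.3e-03 -4.0e-04 -1.0e+00] q [ 0.45  0.28 -0.61  1.91  0.19  1.   -2.56] F [-2.6  0.2  8.1] M [0.12 0.47 0.02] g 0.611
units [-0.0041  0.0046  0.0098]
```

```bash
python3 -m jog '[{"offset":[0,0,-0.002],"rotation":[0,0,-0.05],"fingers":-1},{"offset":[0,0,-0.002],"rotation":[0,0,-0.08],"fingers":-1},{"offset":[0,0,-0.002],"rotation":[0,0,-0.08],"fingers":-1},{"offset":[0,0,-0.002],"rotation":[0,0,-0.08],"fingers":-1},{"offset":[0,0,-0.002],"rotation":[0,0,-0.08],"fingers":-1},{"offset":[0,0,-0.002],"rotation":[0,0,-0.08],"fingers":-1},{"offset":[0,0,-0.002],"rotation":[0,0,-0.08],"fingers":-1},{"offset":[0,0,-0.002],"rotation":[0,0,-0.08],"fingers":-1}]' 80
python3 -c "
from h import *
st([.507,.0028,.1])"
```

```text
clock: 5.68
position: [0.5082, 0.0037, 0.1014]
ee_rot: [0.972, 0.237, 0.002, -0.0]
ft_force: [2.7, 4.0, 0.4]
grip_width: 0.61
t 5.67 p [0.5082 0.0037 0.1014] yaw 0.4778 zax [ 3.e-03  9.e-04 -1.e+00] q [ 0.61  0.32 -0.79  1.9   0.26  1.02 -1.39] F [2.7 4.  0.4] M [ 0.77 -0.5  -0.06] g 0.61
units [-0.0095  0.0016  0.0094]
```

```bash
python3 -m jog '[{"offset":[0,0,-0.002],"rotation":[0,0,-0.088],"fingers":-1},{"offset":[0,0,-0.002],"rotation":[0,0,-0.088],"fingers":-1},{"offset":[0,0,-0.002],"rotation":[0,0,-0.088],"fingers":-1},{"offset":[0,0,-0.002],"rotation":[0,0,-0.088],"fingers":-1},{"offset":[0,0,-0.002],"rotation":[0,0,-0.088],"fingers":-1},{"offset":[0,0,-0.002],"rotation":[0,0,-0.088],"fingers":-1},{"offset":[0,0,-0.002],"rotation":[0,0,-0.088],"fingers":-1},{"offset":[0,0,-0.002],"rotation":[0,0,-0.088],"fingers":-1}]' 80
python3 -c "
from h import *
st([.507,.0028,.1])"
```

```text
clock: 6.68
position: [0.5074, 0.0044, 0.1035]
ee_rot: [0.587, 0.81, 0.001, 0.0]
ft_force: [-0.0, 7.1, -0.7]
grip_width: 0.606
t 6.67 p [0.5074 0.0044 0.1035] yaw 1.8869 zax [ 0.0013  0.0016 -1.    ] q [ 0.81  0.41 -1.05  1.89  0.4   1.07 -0.09] F [-0.   7.1 -0.7] M [ 1.44  0.05 -0.07] g 0.606
units [-0.0093 -0.0056  0.0233]
```

```bash
python3 -m jog '[{"offset":[0,0,-0.002],"rotation":[0,0,-0.088],"fingers":-1},{"offset":[0,0,-0.002],"rotation":[0,0,-0.088],"fingers":-1},{"offset":[0,0,-0.002],"rotation":[0,0,-0.088],"fingers":-1},{"offset":[0,0,-0.002],"rotation":[0,0,-0.088],"fingers":-1},{"offset":[0,0,-0.002],"rotation":[0,0,-0.088],"fingers":-1},{"offset":[0,0,-0.002],"rotation":[0,0,-0.088],"fingers":-1},{"offset":[0,0,-0.002],"rotation":[0,0,-0.088],"fingers":-1},{"offset":[0,0,-0.002],"rotation":[0,0,-0.088],"fingers":-1}]' 80
python3 -c "
from h import *
st([.507,.0028,.1])
snap('side','s2.png')
cv2.imwrite('pics/s2c.png',cv2.resize(cv2.imread('pics/s2.png')[200:290,225:325],(600,540),interpolation=3))"
```

```text
clock: 7.68
position: [0.5069, 0.0033, 0.1056]
ee_rot: [-0.076, 0.997, 0.0, 0.0]
ft_force: [-1.1, 3.7, -0.2]
grip_width: 0.606
t 7.67 p [0.5069 0.0033 0.1056] yaw -2.9891 zax [ 1.e-04  3.e-04 -1.e+00] q [ 0.98  0.59 -1.32  1.89  0.62  1.17  1.16] F [-1.1  3.7 -0.2] M [ 0.73  0.33 -0.06] g 0.606
units [-0.0002 -0.0034  0.037 ]
```

```bash
python3 -m jog '[{"offset":[0,0,0],"rotation":[0,0,0],"fingers":1},{"offset":[0,0,0],"rotation":[0,0,0],"fingers":1},{"offset":[0,0,0],"rotation":[0,0,0],"fingers":1},{"offset":[0,0,0],"rotation":[0,0,0.09],"fingers":1},{"offset":[0,0,0],"rotation":[0,0,0.09],"fingers":1},{"offset":[0,0,0],"rotation":[0,0,0.09],"fingers":1},{"offset":[0,0,0],"rotation":[0,0,0.09],"fingers":1},{"offset":[0,0,0],"rotation":[0,0,0.09],"fingers":1}]' 80
python3 -m jog '[{"offset":[0,0,0],"rotation":[0,0,0.09],"fingers":1},{"offset":[0,0,0],"rotation":[0,0,0.09],"fingers":1},{"offset":[0,0,0],"rotation":[0,0,0.09],"fingers":1},{"offset":[0,0,0],"rotation":[0,0,0.09],"fingers":1},{"offset":[0,0,0],"rotation":[0,0,0.09],"fingers":1},{"offset":[0,0,0],"rotation":[0,0,0.09],"fingers":1},{"offset":[0,0,0],"rotation":[0,0,0.09],"fingers":1},{"offset":[0,0,0],"rotation":[0,0,0.09],"fingers":1}]' 80
python3 -c "
from h import *
st([.507,.0028,.107])
snap('side','s3.png')
cv2.imwrite('pics/s3c.png',np.hstack([cv2.resize(cv2.imread('pics/'+f)[210:285,240:310],(390,420),interpolation=3) for f in ('side0.png','s3.png')]))"
```

```text
clock: 8.72
position: [0.5071, 0.0027, 0.1053]
ee_rot: [0.371, 0.928, -0.0, 0.0]
ft_force: [-0.1, 0.9, 0.2]
grip_width: 1.001
clock: 9.72
position: [0.5071, 0.0028, 0.1054]
ee_rot: [0.891, 0.453, 0.0, 0.0]
ft_force: [-0.1, 0.2, 0.4]
grip_width: 1.001
t 9.72 p [0.5071 0.0028 0.1054] yaw 0.9408 zax [ 6.e-04 -4.e-04 -1.e+00] q [ 0.67  0.33 -0.87  1.9   0.29  1.04 -0.95] F [-0.1  0.2  0.4] M [ 0.04 -0.02  0.04] g 1.001
units [-0.0005 -0.0008 -0.0109]
```

View pics/s3c.png

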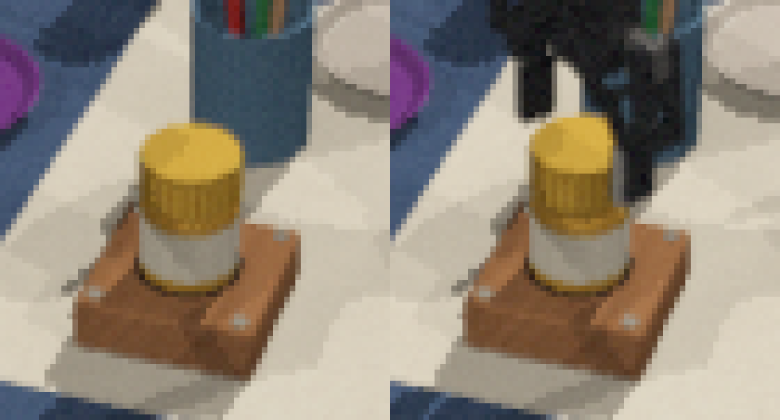

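Picture 5 (before and after): the cap has climbed roughly 6 mm, with the threaded neck showing below it and the fingers open around it. I re-grip and finish unscrewing.

```bash
python3 -m jog '[{"offset":[0,0,0],"rotation":[0,0,0],"fingers":-1},{"offset":[0,0,0],"rotation":[0,0,0],"fingers":-1},{"offset":[0,0,0],"rotation":[0,0,0],"fingers":-1},{"offset":[0,0,0],"rotation":[0,0,0],"fingers":-1},{"offset":[0,0,-0.002],"rotation":[0,0,-0.088],"fingers":-1},{"offset":[0,0,-0.002],"rotation":[0,0,-0.088],"fingers":-1},{"offset":[0,0,-0.002],"rotation":[0,0,-0.088],"fingers":-1},{"offset":[0,0,-0.002],"rotation":[0,0,-0.088],"fingers":-1}]' 60
python3 -m jog '[{"offset":[0,0,-0.002],"rotation":[0,0,-0.088],"fingers":-1},{"offset":[0,0,-0.002],"rotation":[0,0,-0.088],"fingers":-1},{"offset":[0,0,-0.002],"rotation":[0,0,-0.088],"fingers":-1},{"offset":[0,0,-0.002],"rotation":[0,0,-0.088],"fingers":-1},{"offset":[0,0,-0.002],"rotation":[0,0,-0.088],"fingers":-1},{"offset":[0,0,-0.002],"rotation":[0,0,-0.088],"fingers":-1},{"offset":[0,0,-0.002],"rotation":[0,0,-0.088],"fingers":-1},{"offset":[0,0,-0.002],"rotation":[0,0,-0.088],"fingers":-1}]' 60
python3 -c "
from h import *
st([.507,.0028,.107])"
```

```text
clock: 10.78
position: [0.5075, 0.0028, 0.1067]
ee_rot: [0.675, 0.738, 0.0, 0.0]
ft_force: [-0.0, -0.1, 2.9]
grip_width: 0.616
clock: 11.78
position: [0.5075, 0.0032, 0.1091]
ee_rot: [0.037, 0.999, 0.0, 0.001]
ft_force: [1.6, 1.4, 1.4]
grip_width: 0.615
t 11.78 p [0.5075 0.0032 0.1091] yaw 3.067 zax [ 1.4e-03  9.0e-04 -1.0e+00] q [ 0.96  0.53 -1.27  1.88  0.56  1.15  0.98] F [1.6 1.4 1.4] M [ 0.39 -0.27 -0.05] g 0.615
units [ 0.0033 -0.0026  0.0137]
```

```bash
python3 -m jog '[{"offset":[0,0,-0.015],"rotation":[0,0,0],"fingers":-1},{"offset":[0,0,-0.015],"rotation":[0,0,0],"fingers":-1},{"offset":[0,0,-0.015],"rotation":[0,0,0],"fingers":-1},{"offset":[0,0,0],"rotation":[0,0,0],"fingers":-1}]' 60
python3 -c "
from h import *
st()"
```

```text
clock: 12.28
position: [0.5071, 0.0024, 0.1157]
ee_rot: [0.042, 0.999, -0.0, 0.0]
ft_force: [-0.1, 0.2, 0.2]
grip_width: 0.609
t 12.28 p [0.5071 0.0024 0.1157] yaw 3.0585 zax [ 2.e-04 -1.e-03 -1.e+00] q [ 0.97  0.52 -1.28  1.88  0.55  1.16  0.97] F [-0.1  0.2  0.2] M [ 0.   -0.18 -0.01] g 0.609
```

The cap came away with no force. I lift it above pen height and carry it over the saucer.

```bash
python3 -m jog '[{"offset":[0,0,-0.2],"rotation":[0,0,0],"fingers":-1},{"offset":[0,0,-0.3],"rotation":[0,0,0],"fingers":-1},{"offset":[0,0,-0.3],"rotation":[0,0,0],"fingers":-1},{"offset":[0,0,-0.25],"rotation":[0,0,0],"fingers":-1},{"offset":[0,0,0],"rotation":[0,0,0],"fingers":-1}]' 60
python3 -m jog '[{"offset":[0.01,-0.2,0],"rotation":[0,0,0],"fingers":-1},{"offset":[0.014,-0.33,0],"rotation":[0,0,0],"fingers":-1},{"offset":[0.014,-0.33,0],"rotation":[0,0,0],"fingers":-1},{"offset":[0.014,-0.33,0],"rotation":[0,0,0],"fingers":-1},{"offset":[0.014,-0.33,0],"rotation":[0,0,0],"fingers":-1},{"offset":[0.014,-0.33,0],"rotation":[0,0,0],"fingers":-1},{"offset":[0.004,-0.117,0],"rotation":[0,0,0],"fingers":-1},{"offset":[0,0,0],"rotation":[0,0,0],"fingers":-1}]' 60
python3 - <<'E'
from h import *
st([.47,-.29,.25]); ci=manip.camera_info('wrist'); im=snap('wrist','w2.png')
print('saucer',manip.recognise('wrist','saucer'))
for p in([.47,-.29,.005],[.525,-.155,.09]): print(proj('wrist',p,ci))
E
```

```text
clock: 12.9
position: [0.5079, 0.003, 0.2752]
ee_rot: [0.041, 0.999, -0.001, 0.002]
ft_force: [-0.3, 0.3, -1.9]
grip_width: 0.614
clock: 13.9
position: [0.4698, -0.2906, 0.2719]
ee_rot: [0.042, 0.999, 0.001, -0.001]
ft_force: [-0.5, 1.4, -0.1]
grip_width: 0.614
t 13.9 p [ 0.4698 -0.2906  0.2719] yaw 3.0581 zax [-0.0011  0.0014 -1.    ] q [ 1.49  0.45 -1.32  1.58  0.44  1.46  1.64] F [-0.5  1.4 -0.1] M [ 0.01 -0.02 -0.01] g 0.614
units [-0.0012  0.0041  0.1459]
saucer [{'bbox': [344.7, 0.0, 474.6, 114.8], 'conf': 0.78}, {'bbox': [400.3, 306.1, 426.4, 394.2], 'conf': 0.76}, {'bbox': [214.1, 117.8, 329.4, 223.4], 'conf': 0.69}]
[275.09891322 174.65288157]
[420.15631479 235.26086068]
```

View pics/w2.png

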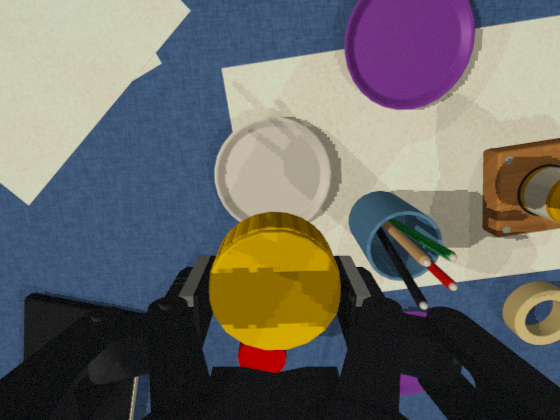

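Picture 6: the white saucer is centred at about (272,174), predicted (275,175), so it sits about 3 mm towards -y. The mug and pens are clear to the right, and the cap is held centred. I descend.

```bash
python3 -m jog '[{"offset":[0,-0.013,0.2],"rotation":[0,0,0],"fingers":-1},{"offset":[0,0,0.3],"rotation":[0,0,0],"fingers":-1},{"offset":[0,0,0.3],"rotation":[0,0,0],"fingers":-1},{"offset":[0,0,0.3],"rotation":[0,0,0],"fingers":-1},{"offset":[0,0,0.25],"rotation":[0,0,0],"fingers":-1},{"offset":[0,0,0.15],"rotation":[0,0,0],"fingers":-1},{"offset":[0,0,0.06],"rotation":[0,0,0],"fingers":-1},{"offset":[0,0,0],"rotation":[0,0,0],"fingers":-1}]' 60
python3 -c "
from h import *
st([.47,-.2925,.0255])"
python3 -m jog '[{"offset":[0,0,0.015],"rotation":[0,0,0],"fingers":-1},{"offset":[0,0,0.01],"rotation":[0,0,0],"fingers":-1},{"offset":[0,0,0],"rotation":[0,0,0],"fingers":-1}]' 60
```

```text
clock: 15.0
position: [0.4707, -0.2919, 0.0395]
ee_rot: [0.041, 0.999, -0.0, 0.0]
ft_force: [-0.1, -0.4, 0.7]
grip_width: 0.611
t 15.0 p [ 0.4707 -0.2919  0.0395] yaw 3.0603 zax [ 6.e-04 -2.e-04 -1.e+00] q [ 1.34  0.68 -1.09  1.82  0.69  1.08  1.47] F [-0.1 -0.4  0.7] M [-0.05 -0.04 -0.06] g 0.611
units [ 0.0041 -0.0043  0.0936]
clock: 15.38
position: [0.4703, -0.2924, 0.0355]
ee_rot: [0.041, 0.999, -0.0, 0.0]
ft_force: [-0.0, -0.9, -0.2]
grip_width: 0.612
```

Still 10 mm nominal to go. I descend in small steps and watch the force.

```bash
python3 -m jog '[{"offset":[0,0,0.012],"rotation":[0,0,0],"fingers":-1},{"offset":[0,0,0.012],"rotation":[0,0,0],"fingers":-1},{"offset":[0,0,0.012],"rotation":[0,0,0],"fingers":-1},{"offset":[0,0,0],"rotation":[0,0,0],"fingers":-1}]' 60
python3 -m jog '[{"offset":[0,0,0.01],"rotation":[0,0,0],"fingers":-1},{"offset":[0,0,0],"rotation":[0,0,0],"fingers":-1}]' 60
python3 -m jog '[{"offset":[0,0,0.007],"rotation":[0,0,0],"fingers":-1},{"offset":[0,0,0],"rotation":[0,0,0],"fingers":-1}]' 60
python3 -m jog '[{"offset":[0,0,0.007],"rotation":[0,0,0],"fingers":-1},{"offset":[0,0,0],"rotation":[0,0,0],"fingers":-1}]' 60
```

```text
clock: 15.88
position: [0.4701, -0.2921, 0.0296]
ee_rot: [0.041, 0.999, 0.0, -0.0]
ft_force: [0.6, -0.2, -0.1]
grip_width: 0.612
clock: 16.12
position: [0.4701, -0.2922, 0.0282]
ee_rot: [0.041, 0.999, 0.0, -0.0]
ft_force: [0.4, -0.3, -0.2]
grip_width: 0.613
clock: 16.38
position: [0.4702, -0.2922, 0.0272]
ee_rot: [0.041, 0.999, -0.0, 0.0]
ft_force: [-1.1, 0.8, -0.7]
grip_width: 0.61
clock: 16.62
position: [0.4701, -0.2922, 0.0262]
ee_rot: [0.041, 0.999, -0.0, -0.0]
ft_force: [0.8, -0.7, -0.7]
grip_width: 0.61
```

```bash
python3 -m jog '[{"offset":[0,0,0.007],"rotation":[0,0,0],"fingers":-1},{"offset":[0,0,0],"rotation":[0,0,0],"fingers":-1}]' 60
python3 -m jog '[{"offset":[0,0,0.007],"rotation":[0,0,0],"fingers":-1},{"offset":[0,0,0],"rotation":[0,0,0],"fingers":-1}]' 60
python3 -c "
from h import *
snap('side','s4.png')
cv2.imwrite('pics/s4c.png',cv2.resize(cv2.imread('pics/s4.png')[180:250,270:365],(570,420),interpolation=3))"
```

```text
clock: 16.88
position: [0.4703, -0.2922, 0.0259]
ee_rot: [0.041, 0.999, -0.0, -0.0]
ft_force: [-5.0, 2.2, 10.7]
grip_width: 0.613
clock: 17.12
position: [0.4703, -0.2922, 0.0258]
ee_rot: [0.041, 0.999, -0.001, -0.0]
ft_force: [-9.6, 2.4, 23.6]
grip_width: 0.607
```

Contact came at z = 0.0259, where expected (0.0255). I relax the push, open only partway so the fingers stay inside the saucer rim, and go straight up.

```bash
python3 -m jog '[{"offset":[0,0,-0.009],"rotation":[0,0,0],"fingers":-1},{"offset":[0,0,0],"rotation":[0,0,0],"fingers":0.3},{"offset":[0,0,0],"rotation":[0,0,0],"fingers":0.5},{"offset":[0,0,0],"rotation":[0,0,0],"fingers":0.55},{"offset":[0,0,0],"rotation":[0,0,0],"fingers":0.55}]' 60
python3 -m jog '[{"offset":[0,0,-0.05],"rotation":[0,0,0],"fingers":0.55},{"offset":[0,0,-0.1],"rotation":[0,0,0],"fingers":0.55},{"offset":[0,0,-0.2],"rotation":[0,0,0],"fingers":0.55},{"offset":[0,0,-0.3],"rotation":[0,0,0],"fingers":0.55},{"offset":[0,0,-0.35],"rotation":[0,0,0],"fingers":0.55},{"offset":[0,0,-0.35],"rotation":[0,0,0],"fingers":-1},{"offset":[0,0,-0.25],"rotation":[0,0,0],"fingers":-1},{"offset":[0,0,0],"rotation":[0,0,0],"fingers":-1}]' 60
python3 - <<'E'
from h import *
st([.55,.19,.2]); ci=manip.camera_info('wrist'); im=snap('wrist','w3.png')
print('exp cap top',proj('wrist',[.470,-.2925,.03],ci))
E
```

```text
clock: 17.8
position: [0.4701, -0.2921, 0.0254]
ee_rot: [0.041, 0.999, 0.0, -0.0]
ft_force: [-0.4, 0.6, 0.1]
grip_width: 0.774
clock: 18.8
position: [0.4715, -0.292, 0.2692]
ee_rot: [0.041, 0.999, -0.001, 0.002]
ft_force: [-0.0, 0.1, 0.6]
grip_width: 0.136
t 18.8 p [ 0.4715 -0.292   0.2692] yaw 3.0603 zax [ 0.0041 -0.0032 -1.    ] q [ 1.49  0.45 -1.31  1.58  0.44  1.45  1.64] F [-0.   0.1  0.6] M [-0.02 -0.02 -0.03] g 0.136
units [-0.2587  3.2466  0.4532]
exp cap top [274.92570807 176.63028727]
```

View pics/w3.png

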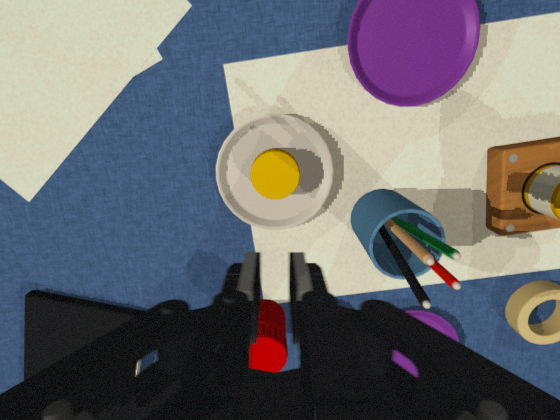

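Picture 7: the cap stands top side up in the white saucer at (275,174). The saucer rim is centred at about (275,170), so the cap is a few mm off centre at most. Everything else is in place. Now the lamp switch.

```bash
python3 -m jog '[{"offset":[-0.02,0.2,0],"rotation":[0,0,0],"fingers":-1},{"offset":[-0.038,0.39,0],"rotation":[0,0,0],"fingers":-1},{"offset":[-0.038,0.39,0],"rotation":[0,0,0],"fingers":-1},{"offset":[-0.038,0.39,0],"rotation":[0,0,0],"fingers":-1},{"offset":[-0.038,0.39,0],"rotation":[0,0,0],"fingers":-1},{"offset":[-0.038,0.39,0],"rotation":[0,0,0],"fingers":-1},{"offset":[-0.038,0.39,0],"rotation":[0,0,0],"fingers":-1},{"offset":[-0.038,0.39,0],"rotation":[0,0,0],"fingers":-1}]' 60
python3 -m jog '[{"offset":[-0.036,0.38,0],"rotation":[0,0,0],"fingers":-1},{"offset":[0,0,0],"rotation":[0,0,0.093],"fingers":-1},{"offset":[0,0,0],"rotation":[0,0,0.093],"fingers":-1},{"offset":[0,0,0],"rotation":[0,0,0.093],"fingers":-1},{"offset":[0,0,0],"rotation":[0,0,0.093],"fingers":-1},{"offset":[0,0,0],"rotation":[0,0,0.093],"fingers":-1},{"offset":[0,0,0],"rotation":[0,0,0.093],"fingers":-1},{"offset":[0,0,0],"rotation":[0,0,0.093],"fingers":-1}]' 60
python3 - <<'E'
from h import *
st([.580,.238,.10]); ci=manip.camera_info('wrist'); im=snap('wrist','w4.png')
h=cv2.cvtColor(im,cv2.COLOR_RGB2HSV).astype(int); H,S,V=[h[...,i] for i in range(3)]
m=(((H<8)|(H>172))&(S>130)&(V>80)).astype(np.uint8)
n,l,s,c=cv2.connectedComponentsWithStats(m)
for i in range(1,n):
    if s[i,4]>15: print(s[i],c[i],ray('wrist',*c[i],.034,ci))
print('exp red',proj('wrist',[.581,.2347,.034],ci),'stem',proj('wrist',[.666,.239,.02],ci))
E
```

```text
clock: 19.85
position: [0.5486, 0.1437, 0.2646]
ee_rot: [0.041, 0.999, -0.0, -0.001]
ft_force: [1.0, -0.9, 0.0]
grip_width: -0.003
clock: 20.85
position: [0.5583, 0.1985, 0.2645]
ee_rot: [0.64, 0.768, -0.001, -0.0]
ft_force: [-0.6, -0.4, 0.6]
grip_width: 0.0
t 20.85 p [0.5583 0.1985 0.2645] yaw 1.7521 zax [-1.6e-03 -6.0e-04 -1.0e+00] q [ 0.32  0.41 -0.96  1.49  0.33  1.42 -0.47] F [-0.6 -0.4  0.6] M [ 0.09 -0.03 -0.02] g 0.0
units [0.2331 0.1917 1.0962]
[297 144  14  12 139] [303.31654676 149.61151079] [0.58144765 0.23516215 0.034     ]
exp red [302.80256419 149.97610808] stem [379.39472142 158.80850624]
```

View pics/w4.png

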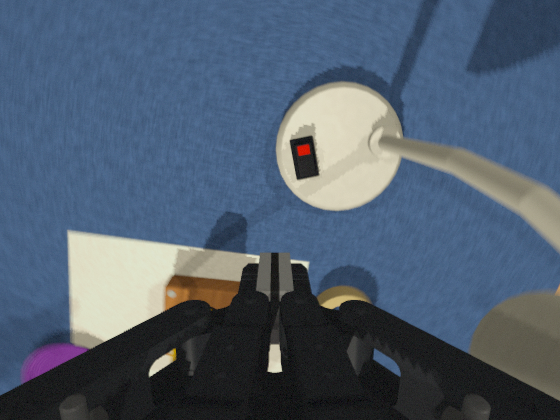

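Picture 8: the red mark is at (303,150), which gives (0.581, 0.235) and agrees with the fixed cameras. The stem is well to the right. I press about 3.5 mm outward of the mark.

```bash
python3 -m jog '[{"offset":[0.118,0.096,0.1],"rotation":[0,0,0],"fingers":-1},{"offset":[0.118,0.096,0.2],"rotation":[0,0,0],"fingers":-1},{"offset":[0,0,0.3],"rotation":[0,0,0],"fingers":-1},{"offset":[0,0,0.3],"rotation":[0,0,0],"fingers":-1},{"offset":[0,0,0.25],"rotation":[0,0,0],"fingers":-1},{"offset":[0,0,0.15],"rotation":[0,0,0],"fingers":-1},{"offset":[0,0,0],"rotation":[0,0,0],"fingers":-1}]' 60
python3 -c "
from h import *
st([.5801,.2385,.0495])"
```

```text
clock: 21.78
position: [0.5797, 0.2385, 0.0691]
ee_rot: [0.637, 0.771, -0.001, -0.001]
ft_force: [0.2, 0.2, 0.8]
grip_width: -0.001
t 21.77 p [0.5797 0.2385 0.0691] yaw 1.7593 zax [-2.7e-03 -8.0e-04 -1.0e+00] q [ 0.16  0.65 -0.85  1.6   0.53  1.13 -0.63] F [0.2 0.2 0.8] M [-0.06 -0.03  0.01] g -0.001
units [-0.0005  0.0028  0.1305]
```

```bash
python3 -m jog '[{"offset":[0,0,0.04],"rotation":[0,0,0],"fingers":-1},{"offset":[0,0,0.04],"rotation":[0,0,0],"fingers":-1},{"offset":[0,0,0],"rotation":[0,0,0],"fingers":-1}]' 60
python3 -m jog '[{"offset":[0,0,0.015],"rotation":[0,0,0],"fingers":-1},{"offset":[0,0,0],"rotation":[0,0,0],"fingers":-1}]'
python3 -m jog '[{"offset":[0,0,0.015],"rotation":[0,0,0],"fingers":-1},{"offset":[0,0,0],"rotation":[0,0,0],"fingers":-1}]'
python3 -m jog '[{"offset":[0,0,0.015],"rotation":[0,0,0],"fingers":-1},{"offset":[0,0,0],"rotation":[0,0,0],"fingers":-1}]'
```

```text
clock: 22.15
position: [0.5807, 0.2388, 0.0586]
ee_rot: [0.638, 0.77, 0.0, 0.0]
ft_force: [-0.2, -0.7, 0.0]
grip_width: -0.002
clock: 22.4
position: [0.5806, 0.2388, 0.0562]
ee_rot: [0.638, 0.77, -0.0, 0.0]
ft_force: [-0.5, 0.3, -0.2]
grip_width: 0.001
clock: 22.65
position: [0.5807, 0.2393, 0.0542]
ee_rot: [0.638, 0.77, 0.0, 0.0]
ft_force: [-1.2, 0.5, 2.5]
grip_width: 0.003
clock: 22.9
position: [0.5805, 0.2385, 0.0512]
ee_rot: [0.638, 0.77, -0.0, 0.0]
ft_force: [0.5, -1.3, -0.8]
grip_width: -0.002
```

```bash
python3 -m jog '[{"offset":[0,0,0.015],"rotation":[0,0,0],"fingers":-1},{"offset":[0,0,0],"rotation":[0,0,0],"fingers":-1}]'
python3 -m jog '[{"offset":[0,0,-0.1],"rotation":[0,0,0],"fingers":-1},{"offset":[0,0,-0.25],"rotation":[0,0,0],"fingers":-1},{"offset":[0,0,-0.35],"rotation":[0,0,0],"fingers":-1},{"offset":[0,0,-0.3],"rotation":[0,0,0],"fingers":-1},{"offset":[-0.2,-0.2,-0.2],"rotation":[0,0,0],"fingers":-1},{"offset":[-0.2,-0.1,-0.1],"rotation":[0,0,0],"fingers":-1},{"offset":[0,0,0],"rotation":[0,0,0],"fingers":-1}]'
python3 - <<'E'
from h import *
st(); im=snap('wrist','w5.png'); snap('side','s5.png'); snap('scene','c5.png')
w=cv2.imread('pics/w5.png');p=proj('wrist',[.583,.2234,.03]).astype(int);print(p)
x,y=max(p[0]-40,0),max(p[1]-40,0)
S=cv2.imread('pics/s5.png');C=cv2.imread('pics/c5.png'); Z=lambda a:cv2.resize(a,(390,290),interpolation=3)
cv2.imwrite('pics/f.png',np.vstack([np.hstack([Z(w[y:y+60,x:x+80]),Z(S[280:317,190:240])]),np.hstack([Z(S[195:255,275:355]),Z(C[230:310,135:245])])]))
r=manip.recognise('side','cap');print(r)
E
```

```text
clock: 23.15
position: [0.5808, 0.2386, 0.05]
ee_rot: [0.638, 0.77, -0.0, 0.0]
ft_force: [-2.2, -0.9, 8.4]
grip_width: -0.0
clock: 24.02
position: [0.5482, 0.1689, 0.2463]
ee_rot: [0.639, 0.769, 0.0, 0.002]
ft_force: [-0.6, -0.2, 0.4]
grip_width: 0.001
t 24.02 p [0.5482 0.1689 0.2463] yaw 1.754 zax [ 0.0029 -0.0018 -1.    ] q [ 0.4   0.37 -0.98  1.57  0.31  1.37 -0.42] F [-0.6 -0.2  0.4] M [-0.05 -0.02 -0.03] g 0.001
[320 139]
[{'bbox': [307.7, 205.0, 323.1, 222.4], 'conf': 0.64}]
```

View pics/f.png

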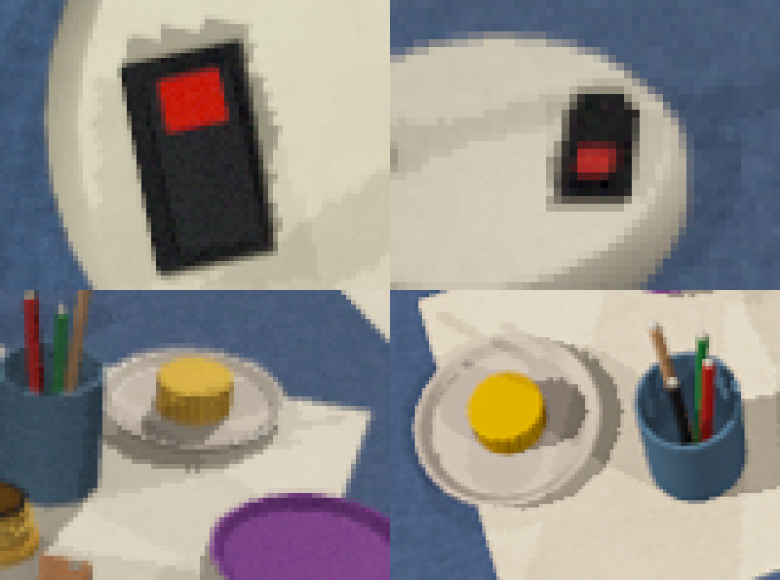

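Picture 9: in the side view the red mark has dropped from row 298 to about 300.5, and the other end is now raised and shows its face, so the rocker is over. The cap lies flat in the saucer, well inside the floor, and the mug is untouched. The arm is clear, so I hand in.

```bash
python3 - <<'E'
from h import *
print(proj('side',[.5813,.235,.034]),proj('side',[.5813,.235,.0295])); print(manip.hand_in())
E
```

```text
[215.88152479 298.03159345] [215.96747148 299.31529705]
the job is handed in; nothing more can be done
None
```

The lamp is switched on and the yellow cap is standing flat, top side up, in the white saucer. I handed the job in at about 24 s of the 67 s allowed. The hand-in gives no verdict, so the results below rest on my own checks.

- **Cap:** It came off in two twists, about 6.2 rad in total, and lifted away with almost no force. I set it down until it touched the saucer floor, 0.4 mm from the expected height, then let go with a partial opening so the fingers stayed inside the rim. The last pictures show it within a few mm of the saucer's centre.
- **Lamp switch:** I pressed just outside the red mark. The resistance dropped away partway down, and afterwards the red end showed lower and the other end raised. The side picture put the mark 2.4 px lower, against about 1.3 px predicted. That is the right direction, but at that resolution it is only a rough check, and I could not read the rocker's angle directly.
- **Everything else:** The mug looked unmoved in the last pictures. The red jar, tape and saucer were only checked by eye in earlier views. The arm was clear of everything when I handed in.

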